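Put the blade electrode away and lock the drawer

ROBOT

A 6-joint arm with a two-finger parallel gripper is mounted at the origin on the work surface. World frame = base frame: x ahead of the robot, y to its left, z up, the work surface at z = 0. Lengths are in m, angles in rad, forces in N, time in s.
With the tool pointing down it reaches from about 0.25 to 0.775 m from the base axis. Payload 4 kg.
Tool frame: the origin (TCP) lies between the finger pads; the fingertips stand 8 mm ahead of it and the grasp point (between the pads) lies 11 mm behind it; z points along the fingers, y is the line along which they close (so a half turn about z gives the same grasp; the last joint's range is limited). The gripper opens to 85 mm and grips with 20 to 120 N. Pads are 22 mm wide; open, the fingers measure 114 mm over their backs; the gripper's body (76 mm by 85 mm) begins 54 mm behind the grasp point. The pads swing forward as they close: fully open they stand 13 mm farther back than shut.
Start: joints at [0.998, 0.087, 1.371, -0, 1.684, -0.103], TCP at [0.249, 0.49, 0.239] pointing down, gripper open.
Joint ranges: [-3.1, 3.1], [-0.76, 2.03], [0.27, 2.55], [-1.08, 4.22], [0.17, 2.65], [-2.57, 2.57]. Speed limits (rad/s): [2.79, 2.79, 3.14, 3.14, 3.14, 3.14].

INTERFACE

Orientations are given as a rotation vector (axis times angle).
In Python, from workcell import status, cams, sign_off, models gives the robot as it stands.
- The arm moves only by the shell command python3 -m jog 'ROWS' [FORCE]. ROWS is a JSON object of lists of equal length, an entry for each row: "slide": the shift along the world's x, y, z normalised to -1 to 1, where 1 is 750 mm, a list of three; "rotation": the turn, a rotation vector about the world's x, y, z normalised to -1 to 1, where 1 is 90 degrees, a list of three; "grip": the opening, from -1 (shut) to 1 (fully open). A call has 1 to 12 rows; each row is the pose to reach, as a shift and turn from the pose commanded when the call began; what a row does not reach only later rows make up. A row lasts 1/12 s, in which the tool goes at most 41.7 mm and 7.16 degrees, less where a joint would pass 70% of its speed; a pose out of reach is approached as far as the arm can. A call with a number of a shift or a turn outside -1 to 1 is refused whole. A call with a gripper value outside its range is refused whole. The fingers move at their own pace and stop on an object; FORCE is the grip in N (left out, the last holds). Time passes only in rows, so rows that repeat a pose let the fingers close. It gives the time, the measured TCP pose, the force, the opening and the grip force at its end, in the units of the state.
- status.get_state(): the state, without advancing time (a new reading comes with each control period).
- cams.read_camera(name): name is "scene" or "top"; returns the picture (384x512x3 uint8, red, green, blue); there is no depth.
- cams.camera_info(name): a dict with "K" (3x3 intrinsics, pixels), "k1" (the pictures are not rectified: a ray, as slopes to the right and down, at radius r is drawn at 1 + k1 r^2 times it, then the intrinsics apply), "extrinsics" (4x4, takes a point from camera to world coordinates). Camera axes: x right, y up, looking along -z (the intrinsics and any distortion apply to the point x, -y, -z); pixel columns grow to the right and rows downward; lengths in m; the calibration is good to about 2 mm. A picture is of the moment at which its call begins. camera_info takes no time and is no camera call.
- sign_off(): hands the job in; it is judged then, once.
Trained networks look in the newest picture that a camera, given by its name, has taken for a name from the list of things; names that differ only in an ending like _2 or _b are one class to them, and where a whole thing is asked for, a point or a joint stands for the part that bears it (a point fixed in the world has none). Each returns a list of dicts, best first, with "conf" (0 to 1); they miss things now and then, are a little off and sometimes report something else, mostly with a low value. They report only what shows in the picture. A call takes as long as a camera call. They do not tell look-alikes from the thing itself.
- models.trace(thing, camera): "pixels" (384x512 bool, what is visible of it) and "at" ([column, row] in pixels, amid what is visible of it).
The state is a dict: "time_s": time; "joints": joint angles; "qvel": joint speeds; "tau": joint torques, N m; "ee_pos": TCP position; "tcp_rot": TCP orientation; "ft_force": force on the tool from outside, world axes, zero at the start; "wrist_torque": the same for the moment, N m; "width": finger opening in m; "finger_force": force on a finger pad.
Only numpy, scipy, OpenCV 4.12 (cv2) and the standard library are available. Lean on these libraries where they do the work, as an engineer would, in place of code of your own. Each camera call takes 0.05 s, during which the arm holds its last target. There are 200 camera calls.

TASK

Take the electrode with the thin upright blade on top and set it down gently, upright, on the rubber pad in the free compartment of the open drawer, then push the drawer fully shut without slamming it. Once it is shut, lock it on the key box: press the big round key right down and let it up, then the square key, one at a time, never the small round key and no key while the drawer is open. Leave the electrode already in the drawer standing in its compartment and the other electrodes, the tools and the puck on the bench where they are.

Things in the scene. Friction and masses are not known exactly. Their poses are not given: they have to be found in the camera images.
- electrode_blade: The electrode to put away: it stands on a 44 x 44 x 14 mm dark steel foot with a 26 x 26 mm square copper shank above it (from 14 to 38 mm up); on top a thin copper blade 44 mm long (along x), 8 mm thick (along y), from 38 to 56 mm up. 56 mm tall, about 0.33 kg. Origin: centre of the foot's underside; z up; x and y square to the foot's and shank's sides. It stands on the bench among two like it.
- electrode_dome: Electrode to leave alone, on the bench: stands on a 44 x 44 x 14 mm dark steel foot with a 26 x 26 mm square copper shank above it (from 14 to 38 mm up); round mushroom head 40 mm across, 54 mm tall. Origin: centre of the foot's underside; z up; x and y square to the foot's and shank's sides.
- electrode_pins: Electrode to leave alone, on the bench: stands on a 44 x 44 x 14 mm dark steel foot with a 26 x 26 mm square copper shank above it (from 14 to 38 mm up); two upright round 9 mm pins on top, 56 mm tall. Origin: centre of the foot's underside; z up; x and y square to the foot's and shank's sides.
- stored_electrode: Electrode already in one of the drawer's two front compartments: stands on a 44 x 44 x 14 mm dark steel foot with a 26 x 26 mm square copper shank above it (from 14 to 38 mm up); one round 22 mm stub on top, 52 mm tall. Origin: centre of the foot's underside; z up; x and y square to the foot's and shank's sides.
- pad: Loose flat black rubber pad, 76 x 76 x 4 mm, lying in the free front compartment of the drawer. Origin: centre of its underside, so its top is 4 mm above; z up, x and y along its sides and the drawer's.
- drawer (a joint): How far the drawer of the low cream steel cabinet (240 wide, 270 deep, 100 mm high, fixed to the bench) is open, in m: 0 fully shut, up to 0.18; it slides along the x axis of drawer_front and stays where it is left.
- drawer_front (a point): Middle of the bottom edge of the drawer front's outer face, 12 mm above the bench; x points into the cabinet. The front plate is 14 mm thick, 74 mm high. Behind it an aluminium tray: floor 6 mm above this point, walls 30 mm high. Its front part has two compartments side by side, each 106 mm deep (x) and 102 wide (y), centres at x = 74 mm, y = +53 and -53 mm from here.
- drawer_handle (a point): Middle of the drawer's steel bar handle, 110 mm long along its own y, 35 mm in front of the drawer front, 66 mm above the bench. Its x points level into the cabinet, the way to push.
- key_box: Grey key box fixed to the bench, 100 (x) x 210 (y) x 36 mm high, three grey keys in a row on top along its y, 62 mm apart, in any order. Origin: centre of its underside.
- key_big_top (a point): Centre of the top of the big round key (34 mm across), 58 mm above the bench when up; z up.
- key_square_top (a point): Centre of the top of the square key (28 x 28 mm), 58 mm above the bench when up; z up.
- key_small_top (a point): Centre of the top of the small round key (16 mm across), 58 mm above the bench when up; z up. Not to be pressed.
- key_big (a joint): Travel of the big round key in m: 0 up, 0.006 fully down (5 N); springs back.
- key_square (a joint): Travel of the square key in m: 0 up, 0.006 fully down (5 N); springs back.
- key_small (a joint): Travel of the small round key in m: 0 up, 0.006 fully down (5 N); springs back.
- screwdriver: Bystander: screwdriver lying on the bench along its own x. Origin: under its middle.
- wrench: Bystander: steel wrench lying on the bench along its own x. Origin: under its middle.
- puck: Bystander: turned aluminium puck 48 mm across, 30 mm tall. Origin: centre of its underside.
Mind the look-alikes: they are no part of the job. What is shaped like the electrode_blade but green is not meant.

How it is judged:
On the way, in this order (a step that is already met when the one before it is completed fails the run):
1. the blade electrode stands released on the pad in the open drawer (horizontal distance between electrode_blade and pad below 0.028 m and angle between electrode_blade's own z axis and vertical below 0.12 rad and z of electrode_blade in the frame of pad between 0.001 and 0.008 m and linear speed of electrode_blade below 0.02 m/s and contact force between electrode_blade and the fingers below 0.1 N and value of joint drawer above 0.05 m), for 0.2 s.
2. the drawer is fully shut (value of joint drawer below 0.004 m), for 0.2 s.
3. the big round key alone is pressed down, the drawer being shut (value of joint drawer below 0.004 m and value of joint key_big above 0.004 m and value of joint each of key_square, key_small below 0.0015 m), for 0.03 s.
4. the big round key is up again and the square key alone is pressed down (value of joint drawer below 0.004 m and value of joint key_square above 0.004 m and value of joint each of key_big, key_small below 0.0015 m), for 0.03 s.
At the end, for the whole second after the job is handed in: The drawer is shut to within 4 mm with the blade electrode released, at rest and upright (within 7 degrees) on the pad inside, its centre within 28 mm of the pad's centre; the other stored electrode still stands in its own compartment; all three keys are up (value of joint drawer below 0.004 m and horizontal distance between electrode_blade and pad below 0.028 m and angle between electrode_blade's own z axis and vertical below 0.12 rad and z of electrode_blade in the frame of pad between 0.001 and 0.008 m and linear speed of electrode_blade below 0.02 m/s and contact force between electrode_blade and the fingers below 0.1 N and angle between stored_electrode's own z axis and vertical below 0.3 rad and height (world z) of stored_electrode below 0.05 m and horizontal distance between stored_electrode and pad between 0.06 and 0.16 m and value of joint each of key_big, key_square, key_small below 0.001 m); the robot touches nothing.
It fails at once if the blade electrode is dropped (falls or is flung faster than 0.6 m/s) (contact force between electrode_blade and the fingers below 0.05 N and linear speed of electrode_blade above 0.6 m/s).
It fails at once if the drawer is slammed (faster than 0.5 m/s) (velocity of joint drawer below -0.5 m/s).
It fails at once if a key is pressed while the drawer is open (over 15 mm), or the small round key is pressed at all (value of joint key_small above 0.003 m or (value of joint drawer above 0.015 m and value of joint any of key_big, key_square, key_small above 0.003 m)).
It fails at once if another electrode is tipped over (angle between any of stored_electrode, electrode_dome, electrode_pins's own z axis and vertical above 0.5 rad).
It fails at once if another electrode on the bench, the screwdriver, the wrench or the puck is moved by more than 30 mm (distance of any of electrode_dome, electrode_pins, screwdriver, wrench, puck from where it was at the start of the episode above 0.03 m).
It also fails if it takes over 61 s, if anything falls off the work surface, if the arm or the gripper's body presses on something with over 40 N, if the wrist force passes 120 N, or if a joint passes its speed limit or range.

## Working session

There is one attempt and no reset: what is moved stays moved. The work goes in short steps, Python scripts to look and compute and a shell command to move; the robot and the scene stay as the last step left them, time stands still between calls to the robot, and variables do not carry over. Pictures are saved under pics/ and viewed, at most 10 in all, crops included, and the job is handed in when it is done.

```bash
mkdir -p pics; ls
cat > h.py <<'E'
import numpy as np,cv2
from workcell import status,cams,models
def ray(cam,px):
    c=cams.camera_info(cam);K=np.array(c["K"]);T=np.array(c["extrinsics"])
    a=(px[0]-K[0,2])/K[0,0];b=(px[1]-K[1,2])/K[1,1];rd=np.hypot(a,b);r=rd
    for _ in range(30): r=rd/(1+c["k1"]*r*r)
    s=r/rd if rd>0 else 1
    return T[:3,3],T[:3,:3]@np.array([a*s,-b*s,-1])
def at(cam,px,z):
    o,d=ray(cam,px);return o+d*(z-o[2])/d[2]
def proj(cam,P):
    c=cams.camera_info(cam);K=np.array(c["K"]);T=np.array(c["extrinsics"])
    p=T[:3,:3].T@(np.array(P)-T[:3,3]);a=p[0]/-p[2];b=-p[1]/-p[2];f=1+c["k1"]*(a*a+b*b)
    return np.array([K[0,0]*a*f+K[0,2],K[1,1]*b*f+K[1,2]])
def save(n,img,s=1): cv2.imwrite("pics/"+n,cv2.cvtColor(cv2.resize(img,None,fx=s,fy=s,interpolation=cv2.INTER_CUBIC),cv2.COLOR_RGB2BGR))
E
python3 - <<'E'
from h import *
np.set_printoptions(precision=3,suppress=True)
for c in("top","scene"):
    save(c+"0.png",cams.read_camera(c),1.5); i=cams.camera_info(c); print(c,np.array(i["K"]).tolist(),i["k1"],np.array(i["extrinsics"]))
    for t in "electrode_blade electrode_dome electrode_pins stored_electrode pad drawer_front drawer_handle key_box key_big_top key_square_top key_small_top puck".split():
        print(t,[(round(r["conf"],2),np.round(r["at"],1).tolist(),int(r["pixels"].sum())) for r in models.trace(t,c)][:4])
print(status.get_state())
E
```

```text
pics
top [[440.60091301257086, 0.0, 249.55859917868344], [0.0, 440.60091301257086, 196.7053435915743], [0.0, 0.0, 1.0]] 0.04501773048699749 [[-0.008  0.997 -0.077  0.402]
 [-1.    -0.008 -0.001 -0.006]
 [-0.002  0.077  0.997  1.229]
 [ 0.     0.     0.     1.   ]]
electrode_blade [(0.85, [318.1, 215.0], 257)]
electrode_dome [(0.78, [366.1, 209.5], 301)]
electrode_pins [(0.74, [280.8, 195.3], 275)]
stored_electrode [(0.83, [187.5, 180.0], 267)]
pad [(0.74, [147.2, 179.3], 752)]
drawer_front [(0.87, [167.6, 170.8], 4930)]
drawer_handle [(0.74, [169.8, 170.1], 4966)]
key_box [(0.77, [338.0, 148.3], 2446), (0.35, [361.4, 146.3], 123)]
key_big_top [(0.45, [310.9, 139.2], 102)]
key_square_top [(0.56, [359.5, 147.5], 90)]
key_small_top []
puck [(0.67, [400.9, 178.7], 266), (0.41, [319.9, 214.9], 251)]
scene [[370.2143479910599, 0.0, 258.9718934328552], [0.0, 370.2143479910599, 196.2965728238279], [0.0, 0.0, 1.0]] -0.047315213277584575 [[-0.653 -0.656  0.38   0.975]
 [ 0.758 -0.566  0.325  0.394]
 [ 0.002  0.5    0.866  1.166]
 [ 0.     0.     0.     1.   ]]
electrode_blade [(0.73, [234.1, 1
[... 277 characters left out ...]
, [302.0, 248.1], 3105)]
key_box [(0.9, [186.8, 197.7], 1249)]
key_big_top []
key_square_top [(0.55, [303.8, 250.2], 3196), (0.51, [172.6, 177.5], 53), (0.38, [194.9, 202.7], 79)]
key_small_top [(0.4, [193.9, 201.7], 93)]
puck [(0.47, [171.5, 152.7], 130)]
{'time_s': 1.3, 'joints': array([ 0.998,  0.087,  1.371, -0.   ,  1.684, -0.103]), 'qvel': array([-0.002, -0.001, -0.   , -0.   , -0.001, -0.   ]), 'tau': array([  0.   , -35.173, -31.345,  -0.   ,   0.001,   0.   ]), 'ee_pos': array([0.249, 0.49 , 0.239]), 'tcp_rot': array([0.731, 3.055, 0.   ]), 'ft_force': array([ 0.706,  0.367, -0.111]), 'wrist_torque': array([-0.011,  0.044,  0.018]), 'finger_force': 0.0, 'width': 0.08513939896243594}
```

View pics/top0.png

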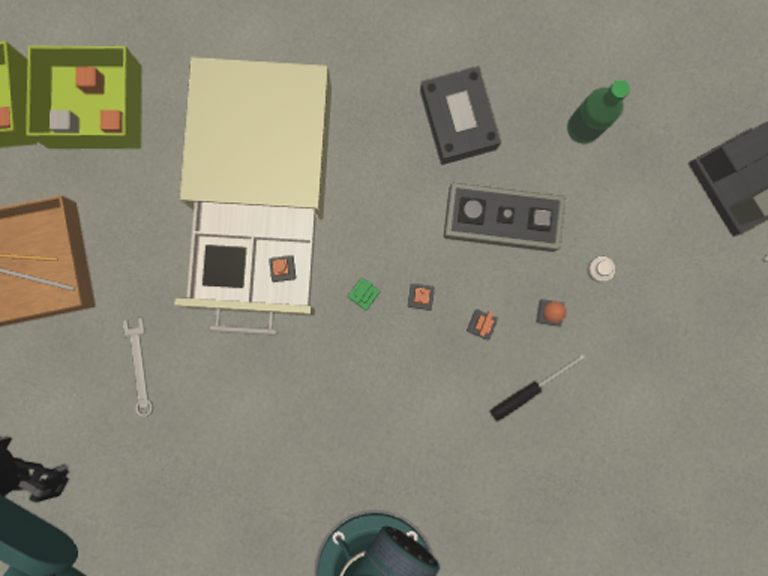

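View pics/scene0.png

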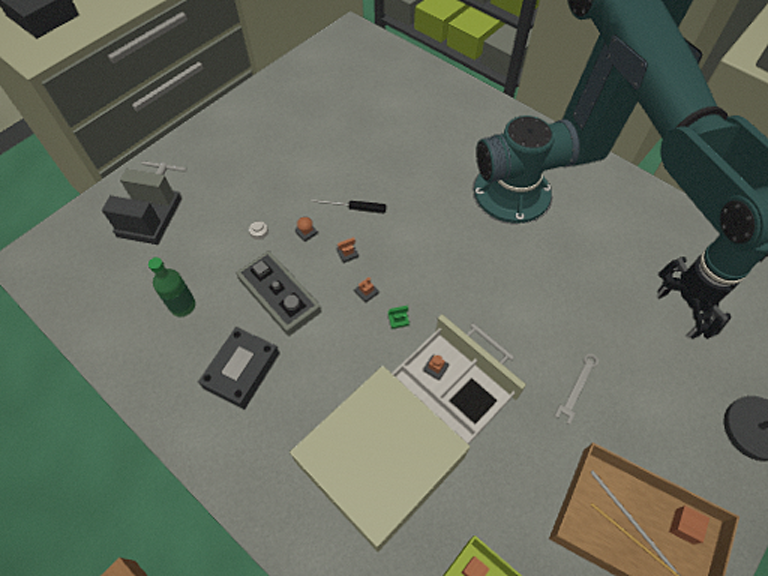

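The top view (1.5x picture) shows what could be taken for the blade electrode:
- Green look-alike at (363,293).
- Two-pin electrode at (421,297).
- Thin copper blade at (484,323). This is my choice.
- Dome at (552,312).

The stored stub is at (281,267) and the pad at (224,266). The keys are big (473,209), small (507,213) and square (542,217). The scene view agrees, with the blade at (347,247) and green at (399,317).

```bash
cat > m.py <<'E'
from h import *
from scipy.optimize import minimize
np.set_printoptions(precision=4,suppress=True)
def boxmask(cam,x,y,yaw,boxes,S=4):
    m=np.zeros((384*S,512*S),np.uint8);R=np.array([[np.cos(yaw),-np.sin(yaw)],[np.sin(yaw),np.cos(yaw)]])
    for a,b,z0,z1 in boxes:
        P=[proj(cam,[*(R@[sx*a/2,sy*b/2]+[x,y]),z]) for sx in(-1,1) for sy in(-1,1) for z in(z0,z1)]
        cv2.fillConvexPoly(m,cv2.convexHull(((np.array(P)+.5)*S).astype(np.int32)),1)
    return m
B=[(.044,.044,0,.014),(.026,.026,.014,.038),(.044,.008,.038,.056)]
def fit(cam,mask,boxes,p0):
    M=cv2.resize(mask.astype(np.uint8),None,fx=4,fy=4,interpolation=cv2.INTER_NEAREST)
    def f(p):
        m=boxmask(cam,*p,boxes);return -(m&M).sum()/(m|M).sum()
    best=None
    for y in np.arange(0,np.pi,np.pi/8):
        r=minimize(f,[*p0,y],method="Nelder-Mead",options=dict(initial_simplex=[[p0[0],p0[1],y],[p0[0]+.008,p0[1],y],[p0[0],p0[1]+.008,y],[p0[0],p0[1],y+.25]],maxiter=70))
        if best is None or r.fun<best.fun: best=r
    return best.x,-best.fun
E
python3 - <<'E'
from m import *
t=cams.read_camera("top");s=cams.read_camera("scene")
a=cv2.resize(t[175:235,265:395],None,fx=5,fy=5,interpolation=cv2.INTER_CUBIC);b=cv2.resize(s[130:200,190:300],None,fx=5,fy=5,interpolation=cv2.INTER_CUBIC)[:,:a.shape[1]]
b=cv2.resize(b,(360,229));c=np.zeros((300+229,650,3),np.uint8);c[:300]=a;c[300:,:360]=b;save("crop1.png",c)
for cam in("top","scene"):
    r=models.trace("electrode_blade",cam)[0];print(cam,"blade",*fit(cam,r["pixels"],B,at(cam,r["at"],.02)[:2]))
    r=models.trace("pad",cam)[0];print(cam,"pad",*fit(cam,r["pixels"],[(.076,.076,.018,.022)],at(cam,r["at"],.022)[:2]))
    for n in("key_box",):
        r=models.trace(n,cam)[0];print(cam,n,*fit(cam,r["pixels"],[(.1,.21,0,.036)],at(cam,r["at"],.03)[:2]))
for n,p,z in [("big",(473,209),.058),("small",(507,213),.058),("sq",(542,217),.058),("plateL",(176,306),.086),("plateR",(310,313),.086),("handleL",(212,330),.066),("handleR",(273,332),.066),("stub",(281,267),.065),("cabFL",(181,200),.1),("cabFR",(318,210),.1),("cabBL",(191,58),.1),("cabBR",(328,66),.1)]:
    print(n,at("top",(np.array(p)+.5)/1.5-.5,z))
for n,p,z in [("big",(292,301),.058),("small",(276,285),.058),("sq",(262,268),.058)]: print("scene",n,at("scene",(np.array(p)+.5)/1.5-.5,z))
E
```

```text
m.py:14: RuntimeWarning: overflow encountered in scalar negative
  m=boxmask(cam,*p,boxes);return -(m&M).sum()/(m|M).sum()
Traceback (most recent call last):
  File "m.py", line 17, in fit
    r=minimize(f,[*p0,y],method="Nelder-Mead",options=dict(initial_simplex=[[p0[0],p0[1],y],[p0[0]+.008,p0[1],y],[p0[0],p0[1]+.008,y],[p0[0],p0[1],y+.25]],maxiter=70))
  File "m.py", line 14, in f
    m=boxmask(cam,*p,boxes);return -(m&M).sum()/(m|M).sum()
  File "m.py", line 7, in boxmask
    P=[proj(cam,[*(R@[sx*a/2,sy*b/2]+[x,y]),z]) for sx in(-1,1) for sy in(-1,1) for z in(z0,z1)]
       ~~~~^^^^^^^^^^^^^^^^^^^^^^^^^^^^^^^^^^^^
  File "h.py", line 12, in proj
    c=cams.camera_info(cam);K=np.array(c["K"]);T=np.array(c["extrinsics"])
ValueError: time passes only in moves, steps and waits
```

View pics/crop1.png

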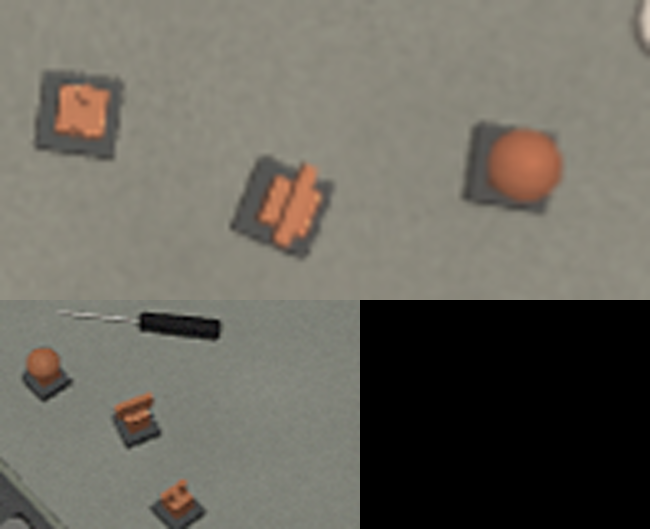

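The crop confirms the choice: a thin copper blade across a square shank at crop (283,205), between the two-pin electrode (80,112) and the dome (525,165). Next I'll fix the fitting bug and cache the calibration.

```bash
sed -i 's/cams.camera_info(cam);/info(cam);/; s/^def ray/from functools import cache\n@cache\ndef info(cam): return cams.camera_info(cam)\ndef ray/' h.py; sed -i 's/return -(m&M).sum()\/(m|M).sum()/return -float((m\&M).sum())\/float((m|M).sum())/' m.py
python3 - <<'E'
from m import *
for cam in("top","scene"):
    cams.read_camera(cam)
    r=models.trace("electrode_blade",cam)[0];print(cam,"blade",*fit(cam,r["pixels"],B,at(cam,r["at"],.02)[:2]))
    r=models.trace("pad",cam)[0];print(cam,"pad",*fit(cam,r["pixels"],[(.076,.076,.018,.022)],at(cam,r["at"],.022)[:2]))
    for n in("key_box",):
        r=models.trace(n,cam)[0];print(cam,n,*fit(cam,r["pixels"],[(.1,.21,0,.036)],at(cam,r["at"],.03)[:2]))
for n,p,z in [("big",(473,209),.058),("small",(507,213),.058),("sq",(542,217),.058),("plateL",(176,306),.086),("plateR",(310,313),.086),("handleL",(212,330),.066),("handleR",(273,332),.066),("stub",(281,267),.065),("cabFL",(181,200),.1),("cabFR",(318,210),.1),("cabBL",(191,58),.1),("cabBR",(328,66),.1)]:
    print(n,at("top",(np.array(p)+.5)/1.5-.5,z))
for n,p,z in [("big",(292,301),.058),("small",(276,285),.058),("sq",(262,268),.058)]: print("scene",n,at("scene",(np.array(p)+.5)/1.5-.5,z))
E
```

```text
top blade [ 0.4414 -0.2029  2.7009] 0.8863104524180967
top pad [ 0.4942 -0.0819  0.9948] 0.3026711049768612
top key_box [ 0.6383 -0.2433 -0.1346] 0.7230788284104279
scene blade [ 0.4407 -0.203   2.6995] 0.9025295109612141
scene pad [ 0.5533  0.2726 -0.0612] 0.9448275862068966
scene key_box [ 0.638  -0.243   2.9971] 0.7510267133868355
big [ 0.6459 -0.1816  0.058 ]
small [ 0.6381 -0.2422  0.058 ]
sq [ 0.6301 -0.3042  0.058 ]
plateL [0.4746 0.3387 0.086 ]
plateR [0.4605 0.1078 0.086 ]
handleL [0.4331 0.2814 0.066 ]
handleR [0.4287 0.1747 0.066 ]
stub [0.5435 0.1611 0.065 ]
cabFL [0.6568 0.3283 0.1   ]
cabFR [0.6378 0.0924 0.1   ]
cabBL [0.9074 0.3129 0.1   ]
cabBR [0.8923 0.074  0.1   ]
scene big [ 0.6455 -0.1786  0.058 ]
scene small [ 0.64   -0.2377  0.058 ]
scene sq [ 0.6292 -0.2974  0.058 ]
```

Both cameras put the blade electrode at (0.441, -0.203) with its y axis at 64.7°. The tool's y axis is at 63.1°, so it needs a +1.6° turn. The pad is at (0.553, 0.273), and the top view's pad trace was partly wrong. I'll go above the electrode with the fingers part open.

```bash
python3 -m jog '{"slide":[[0.128,-0.462,0],[0.128,-0.462,0],[0.128,-0.462,0],[0.128,-0.462,0],[0.128,-0.462,0],[0.128,-0.462,0],[0.128,-0.462,0],[0.128,-0.462,0],[0.128,-0.462,0],[0.128,-0.462,0],[0.128,-0.462,0],[0.128,-0.462,0]],"rotation":[[0,0,0.018],[0,0,0.018],[0,0,0.018],[0,0,0.018],[0,0,0.018],[0,0,0.018],[0,0,0.018],[0,0,0.018],[0,0,0.018],[0,0,0.018],[0,0,0.018],[0,0,0.018]],"grip":[0.3,0.3,0.3,0.3,0.3,0.3,0.3,0.3,0.3,0.3,0.3,0.3]}' 40
python3 -m jog '{"slide":[[0.128,-0.462,-0.08],[0.128,-0.462,-0.08],[0.128,-0.462,-0.08],[0.128,-0.462,-0.08],[0.128,-0.462,-0.08],[0.128,-0.462,-0.08],[0.128,-0.462,-0.08],[0.128,-0.462,-0.08],[0.128,-0.462,-0.08],[0.128,-0.462,-0.08],[0.128,-0.462,-0.08],[0.128,-0.462,-0.08]],"rotation":[[0,0,0],[0,0,0],[0,0,0],[0,0,0],[0,0,0],[0,0,0],[0,0,0],[0,0,0],[0,0,0],[0,0,0],[0,0,0],[0,0,0]],"grip":[0.3,0.3,0.3,0.3,0.3,0.3,0.3,0.3,0.3,0.3,0.3,0.3]}'
```

```text
time_s: 2.85
ee_pos: [0.3449, 0.1443, 0.2395]
tcp_rot: [-0.688, -3.065, -0.001]
ft_force: [-0.6, -0.3, -0.1]
width: 0.0552
finger_force: 0.0
time_s: 3.85
ee_pos: [0.4415, -0.201, 0.1791]
tcp_rot: [-0.684, -3.065, -0.002]
ft_force: [0.1, 0.2, 0.6]
width: 0.0559
finger_force: 0.0
```

```bash
python3 -m jog '{"slide":[[0,-0.002,-0.05],[0,-0.002,-0.1],[0,-0.002,-0.14],[0,-0.002,-0.17],[0,-0.002,-0.19],[0,-0.002,-0.2],[0,-0.002,-0.207],[0,-0.002,-0.207],[0,-0.002,-0.207]],"rotation":[[0,0,0],[0,0,0],[0,0,0],[0,0,0],[0,0,0],[0,0,0],[0,0,0],[0,0,0],[0,0,0]],"grip":[0.3,0.3,0.3,0.3,0.3,0.3,0.3,0.3,0.3]}'
python3 - <<'E'
from h import *
t=cams.read_camera("top");s=cams.read_camera("scene")
c=np.hstack([cv2.resize(t[160:260,260:390],(390,300)),cv2.resize(s[110:210,180:310],(390,300))]);save("grasp.png",c)
E
```

```text
time_s: 4.6
ee_pos: [0.4419, -0.2038, 0.0253]
tcp_rot: [0.686, 3.064, -0.001]
ft_force: [0.3, -1.0, 0.2]
width: 0.0557
finger_force: 0.0
```

View pics/grasp.png

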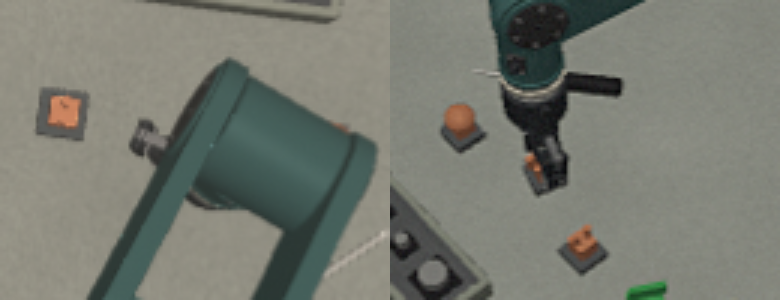

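The fingers straddle the blade electrode (scene panel about (545,165)). The pins (580,243) and the dome (460,120) are undisturbed. Closing now.

```bash
python3 -m jog '{"slide":[[0,0,0],[0,0,0],[0,0,0],[0,0,0],[0,0,0],[0,0,0],[0,0,0],[0,0,0]],"rotation":[[0,0,0],[0,0,0],[0,0,0],[0,0,0],[0,0,0],[0,0,0],[0,0,0],[0,0,0]],"grip":[-0.5,-0.5,-0.5,-0.5,-0.5,-0.5,-0.5,-0.5]}' 60
```

```text
time_s: 5.37
ee_pos: [0.4419, -0.2044, 0.0253]
tcp_rot: [0.688, 3.063, -0.0]
ft_force: [-0.2, 1.8, 5.7]
width: 0.0248
finger_force: 62.1
```

Gripped at 25 mm with 62 N. Next: lift, carry to above the pad and align with the drawer.

```bash
python3 -m jog '{"slide":[[0,0,0.02],[0,0,0.06],[0,0,0.1],[0,0,0.15],[0,0,0.2],[0,0,0.24],[0,0,0.24],[0,0,0.24]],"rotation":[[0,0,0],[0,0,0],[0,0,0],[0,0,0],[0,0,0],[0,0,0],[0,0,0],[0,0,0]],"grip":[-0.5,-0.5,-0.5,-0.5,-0.5,-0.5,-0.5,-0.5]}'
python3 -m jog '{"slide":[[0.01,0.04,0],[0.03,0.08,0],[0.04,0.13,0],[0.05,0.18,0],[0.06,0.22,0],[0.07,0.26,0],[0.08,0.3,0],[0.085,0.32,0],[0.085,0.32,0],[0.085,0.32,0]],"rotation":[[0,0,0.02],[0,0,0.05],[0,0,0.08],[0,0,0.12],[0,0,0.15],[0,0,0.18],[0,0,0.22],[0,0,0.242],[0,0,0.242],[0,0,0.242]],"grip":[-0.5,-0.5,-0.5,-0.5,-0.5,-0.5,-0.5,-0.5,-0.5,-0.5]}'
python3 -m jog '{"slide":[[0.01,0.04,0],[0.03,0.08,0],[0.04,0.13,0],[0.05,0.18,0],[0.058,0.22,0],[0.058,0.26,0],[0.058,0.3,0],[0.058,0.314,0],[0.058,0.314,0],[0.058,0.314,0]],"rotation":[[0,0,0],[0,0,0],[0,0,0],[0,0,0],[0,0,0],[0,0,0],[0,0,0],[0,0,0],[0,0,0],[0,0,0]],"grip":[-0.5,-0.5,-0.5,-0.5,-0.5,-0.5,-0.5,-0.5,-0.5,-0.5]}'
python3 - <<'E'
from m import *
t=cams.read_camera("top");s=cams.read_camera("scene")
c=np.hstack([cv2.resize(t[90:240,100:260],(390,366)),cv2.resize(s[160:310,230:390],(390,366))]);save("carry.png",c)
E
```

```text
time_s: 6.03
ee_pos: [0.4414, -0.2046, 0.2049]
tcp_rot: [0.688, 3.063, -0.002]
ft_force: [0.6, 0.9, -5.5]
width: 0.0247
finger_force: 61.1
time_s: 6.87
ee_pos: [0.5031, 0.0365, 0.2002]
tcp_rot: [-0.094, -3.133, 0.001]
ft_force: [0.1, -0.5, -4.3]
width: 0.0249
finger_force: 61.1
time_s: 7.7
ee_pos: [0.5479, 0.27, 0.2021]
tcp_rot: [-0.097, -3.137, 0.004]
ft_force: [0.1, -0.5, -3.2]
width: 0.0249
finger_force: 61.1
```

View pics/carry.png

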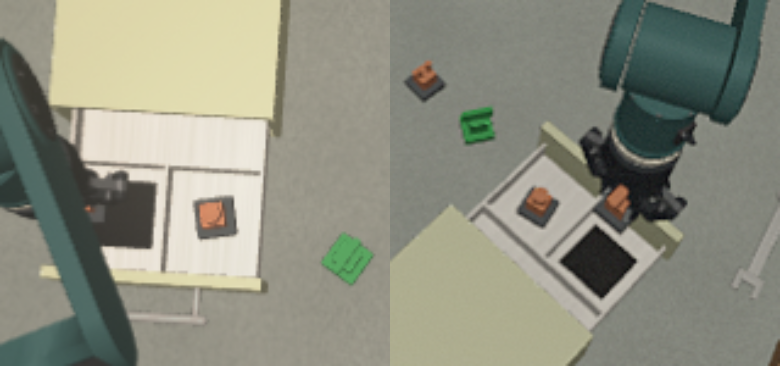

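The electrode hangs upright in the fingers above the free compartment, with the pad (scene panel (598,262)) clear. Lowering to just above the pad.

```bash
python3 -m jog '{"slide":[[0.004,0.004,-0.03],[0.004,0.004,-0.07],[0.004,0.004,-0.11],[0.004,0.004,-0.14],[0.004,0.004,-0.16],[0.004,0.004,-0.175],[0.004,0.004,-0.185],[0.004,0.004,-0.194],[0.004,0.004,-0.2],[0.004,0.004,-0.2],[0.004,0.004,-0.2]],"rotation":[[0,0,0],[0,0,0],[0,0,0],[0,0,0],[0,0,0],[0,0,0],[0,0,0],[0,0,0],[0,0,0],[0,0,0],[0,0,0]],"grip":[-0.5,-0.5,-0.5,-0.5,-0.5,-0.5,-0.5,-0.5,-0.5,-0.5,-0.5]}'
```

```text
time_s: 8.72
ee_pos: [0.5518, 0.2745, 0.0549]
tcp_rot: [0.096, 3.139, 0.001]
ft_force: [0.7, 0.0, -3.9]
width: 0.0247
finger_force: 61.2
```

```bash
python3 -m jog '{"slide":[[0,0,-0.003],[0,0,-0.006],[0,0,-0.0075],[0,0,-0.009],[0,0,-0.009],[0,0,-0.009]],"rotation":[[0,0,0],[0,0,0],[0,0,0],[0,0,0],[0,0,0],[0,0,0]],"grip":[-0.5,-0.5,-0.5,-0.5,-0.5,-0.5]}'
```

```text
time_s: 9.22
ee_pos: [0.5513, 0.2745, 0.0474]
tcp_rot: [0.096, 3.14, 0.0]
ft_force: [-0.0, 0.2, -3.3]
width: 0.025
finger_force: 61.2
```

```bash
python3 -m jog '{"slide":[[0,0,-0.0007],[0,0,-0.0014],[0,0,-0.002],[0,0,-0.002]],"rotation":[[0,0,0],[0,0,0],[0,0,0],[0,0,0]],"grip":[-0.5,-0.5,-0.5,-0.5]}'
```

```text
time_s: 9.55
ee_pos: [0.5521, 0.2744, 0.0473]
tcp_rot: [0.096, 3.138, 0.001]
ft_force: [-1.9, -1.2, 4.6]
width: 0.0246
finger_force: 62.2
```

The force swung from -3.3 to +4.6 N, so it is standing on the pad. I'll open the fingers a limited amount, step by step.

```bash
python3 -m jog '{"slide":[[0,0,0],[0,0,0],[0,0,0],[0,0,0],[0,0,0],[0,0,0],[0,0,0]],"rotation":[[0,0,0],[0,0,0],[0,0,0],[0,0,0],[0,0,0],[0,0,0],[0,0,0]],"grip":[-0.4,-0.3,-0.2,-0.1,0,0.06,0.06]}'
python3 -m jog '{"slide":[[0,0,0],[0,0,0.01],[0,0,0.03],[0,0,0.06],[0,0,0.1],[0,0,0.15],[0,0,0.2],[0,0,0.2]],"rotation":[[0,0,0],[0,0,0],[0,0,0],[0,0,0],[0,0,0],[0,0,0],[0,0,0],[0,0,0]],"grip":[0.06,0.06,0.06,0.06,0.06,0.06,0.06,0.06]}'
python3 -m jog '{"slide":[[-0.05,0,0],[-0.1,0,0],[-0.15,0,0],[-0.2,0,0],[-0.24,0,0],[-0.28,0,0],[-0.28,0,0],[-0.28,0,0]],"rotation":[[0,0,0],[0,0,0],[0,0,0],[0,0,0],[0,0,0],[0,0,0],[0,0,0],[0,0,0]],"grip":[-0.3,-0.6,-1,-1,-1,-1,-1,-1]}'
python3 - <<'E'
from m import *
print(status.get_state()["joints"])
t=cams.read_camera("top");s=cams.read_camera("scene")
c=np.hstack([cv2.resize(t[90:240,100:260],(390,366)),cv2.resize(s[160:310,230:390],(390,366))]);save("placed.png",c)
for cam in("top","scene"):
    for r in models.trace("electrode_blade",cam)[:3]:
        print(cam,r["conf"],r["at"],at(cam,r["at"],.045))
        if 150<r["pixels"].sum()<500 and r["conf"]>.4: print(fit(cam,r["pixels"],[(a,b,c+.022,d+.022) for a,b,c,d in B],at(cam,r["at"],.045)[:2]))
E
```

```text
time_s: 10.13
ee_pos: [0.5511, 0.2745, 0.0455]
tcp_rot: [-0.096, -3.14, -0.0]
ft_force: [0.1, 0.4, -0.3]
width: 0.0457
finger_force: 0.0
time_s: 10.8
ee_pos: [0.555, 0.2759, 0.2073]
tcp_rot: [0.096, 3.123, 0.011]
ft_force: [0.5, 1.0, 1.6]
width: 0.0454
finger_force: 0.0
time_s: 11.47
ee_pos: [0.3404, 0.2746, 0.1967]
tcp_rot: [0.094, 3.138, 0.002]
ft_force: [-0.4, 0.1, 0.2]
width: 0.0002
finger_force: 0.0
[ 0.5491 -0.1571  1.6916 -0.0001  1.6045 -0.9621]
top 0.71 [240.8, 194.2] [0.5004 0.0194 0.045 ]
(array([0.4991, 0.0172, 2.5155]), np.float64(0.8962646264626463))
top 0.49 [146.9, 176.7] [0.5498 0.2724 0.045 ]
(array([0.5506, 0.2723, 3.1406]), np.float64(0.9205673758865248))
scene 0.79 [319.7, 263.0] [0.5416 0.2791 0.045 ]
(array([0.5509, 0.274 , 3.0783]), np.float64(0.929368029739777))
scene 0.58 [185.7, 196.3] [ 0.65   -0.2209  0.045 ]
scene 0.56 [265.6, 211.1] [0.5118 0.0287 0.045 ]
(array([0.5114, 0.0208, 2.323 ]), np.float64(0.837186584174536))
```

View pics/placed.png

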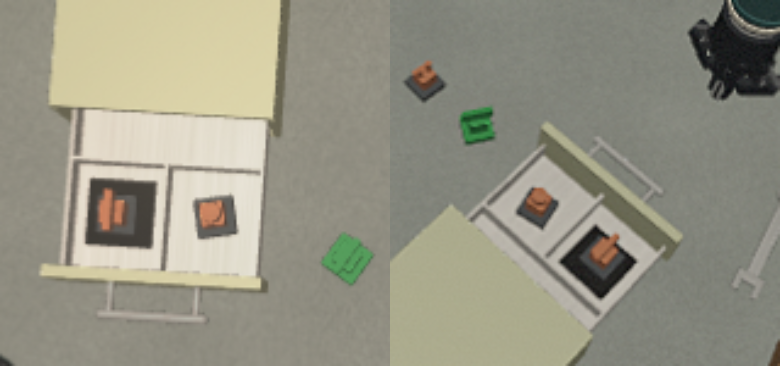

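The electrode stands upright at (0.551, 0.273), within 3 mm of the pad centre, and the stored electrode at top panel (213,215) is undisturbed. The handle bar is at top panel (150,318). I'll go down in front of it with closed fingers.

```bash
python3 -m jog '{"slide":[[0.02,-0.03,0],[0.04,-0.063,-0.03],[0.06,-0.063,-0.07],[0.06,-0.063,-0.11],[0.06,-0.063,-0.15],[0.06,-0.063,-0.18],[0.06,-0.063,-0.2],[0.06,-0.063,-0.2],[0.06,-0.063,-0.2]],"rotation":[[0,0,0],[0,0,0],[0,0,0],[0,0,0],[0,0,0],[0,0,0],[0,0,0],[0,0,0],[0,0,0]],"grip":[-1,-1,-1,-1,-1,-1,-1,-1,-1]}'
```

```text
time_s: 12.42
ee_pos: [0.3864, 0.2267, 0.045]
tcp_rot: [-0.098, -3.138, 0.002]
ft_force: [0.1, 0.2, -0.2]
width: 0.0
finger_force: 0.0
```

```bash
python3 -m jog '{"slide":[[0.01,-0.0006,0],[0.02,-0.0012,0],[0.028,-0.0017,0],[0.036,-0.0022,0],[0.044,-0.0027,0],[0.052,-0.003,0],[0.062,-0.0038,0],[0.074,-0.0045,0],[0.086,-0.0052,0],[0.098,-0.006,0],[0.11,-0.0067,0],[0.122,-0.0074,0]],"rotation":[[0,0,0],[0,0,0],[0,0,0],[0,0,0],[0,0,0],[0,0,0],[0,0,0],[0,0,0],[0,0,0],[0,0,0],[0,0,0],[0,0,0]],"grip":[-1,-1,-1,-1,-1,-1,-1,-1,-1,-1,-1,-1]}'
python3 -m jog '{"slide":[[0.01,-0.0006,0],[0.02,-0.0012,0],[0.03,-0.0018,0],[0.04,-0.0024,0],[0.05,-0.003,0],[0.06,-0.0037,0],[0.07,-0.0043,0],[0.08,-0.0049,0],[0.09,-0.0055,0],[0.1,-0.0061,0]],"rotation":[[0,0,0],[0,0,0],[0,0,0],[0,0,0],[0,0,0],[0,0,0],[0,0,0],[0,0,0],[0,0,0],[0,0,0]],"grip":[-1,-1,-1,-1,-1,-1,-1,-1,-1,-1]}'
```

```text
time_s: 13.42
ee_pos: [0.4787, 0.2213, 0.0457]
tcp_rot: [-0.097, -3.14, 0.001]
ft_force: [-1.7, -1.4, 0.6]
width: -0.0
finger_force: 0.8
time_s: 14.25
ee_pos: [0.5534, 0.217, 0.0457]
tcp_rot: [-0.096, -3.14, 0.0]
ft_force: [-1.5, -0.7, -0.4]
width: -0.0003
finger_force: 0.8
```

```bash
python3 -m jog '{"slide":[[0.006,-0.0004,0],[0.012,-0.0007,0],[0.018,-0.0011,0],[0.023,-0.0014,0],[0.028,-0.0017,0],[0.032,-0.002,0],[0.036,-0.0022,0],[0.036,-0.0022,0]],"rotation":[[0,0,0],[0,0,0],[0,0,0],[0,0,0],[0,0,0],[0,0,0],[0,0,0],[0,0,0]],"grip":[-1,-1,-1,-1,-1,-1,-1,-1]}'
```

```text
time_s: 14.92
ee_pos: [0.5806, 0.2155, 0.046]
tcp_rot: [0.097, 3.139, 0.001]
ft_force: [-0.9, 0.0, 0.2]
width: 0.0002
finger_force: 0.0
```

Run:
```python
from h import *
t=cams.read_camera("top");s=cams.read_camera("scene")
c=np.hstack([cv2.resize(t[30:240,90:290],(390,410)),cv2.resize(s[160:370,190:390],(390,410))]);save("shut1.png",c)
```

```text
(no output)
```

View pics/shut1.png

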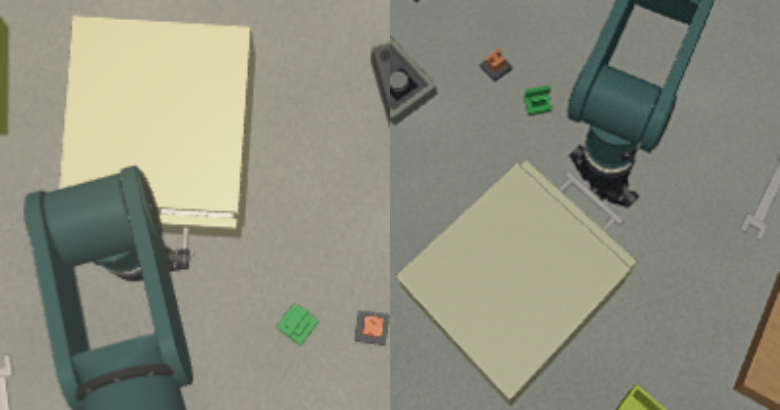

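The drawer is nearly shut, with a thin bright gap still showing at top panel (200,213). I'll push on in small steps until the force rises.

```bash
python3 -m jog '{"slide":[[0.004,-0.0002,0],[0.008,-0.0005,0],[0.012,-0.0007,0],[0.016,-0.001,0],[0.016,-0.001,0]],"rotation":[[0,0,0],[0,0,0],[0,0,0],[0,0,0],[0,0,0]],"grip":[-1,-1,-1,-1,-1]}'
```

```text
time_s: 15.43
ee_pos: [0.5839, 0.2153, 0.0457]
tcp_rot: [-0.094, -3.121, 0.002]
ft_force: [-23.2, -1.0, 13.2]
width: -0.0001
finger_force: 11.8
```

```bash
python3 -m jog '{"slide":[[-0.02,0,0],[-0.06,0,0],[-0.09,0,0],[-0.09,0,0.05],[-0.09,0,0.1],[-0.09,0,0.15],[-0.09,-0.05,0.2],[-0.09,-0.1,0.2],[-0.09,-0.15,0.2],[-0.09,-0.2,0.2],[-0.09,-0.2,0.2]],"rotation":[[0,0,0],[0,0,0],[0,0,0],[0,0,0],[0,0,0],[0,0,0],[0,0,0],[0,0,0],[0,0,0],[0,0,0],[0,0,0]],"grip":[-1,-1,-1,-1,-1,-1,-1,-1,-1,-1,-1]}'
python3 - <<'E'
from h import *
print(status.get_state()["joints"])
t=cams.read_camera("top");s=cams.read_camera("scene")
c=np.hstack([cv2.resize(t[115:175,110:220],None,fx=3.6,fy=3.6,interpolation=cv2.INTER_CUBIC),cv2.resize(s[215:275,250:360],None,fx=3.6,fy=3.6,interpolation=cv2.INTER_CUBIC)]);save("shut2.png",c)
E
```

```text
time_s: 16.35
ee_pos: [0.5249, 0.0584, 0.1968]
tcp_rot: [0.108, 3.137, -0.006]
ft_force: [0.3, 0.6, -0.7]
width: -0.0004
finger_force: 0.0
[ 0.00599777  0.04945153  1.4950069  -0.00415424  1.59484029 -1.49623407]
```

View pics/shut2.png

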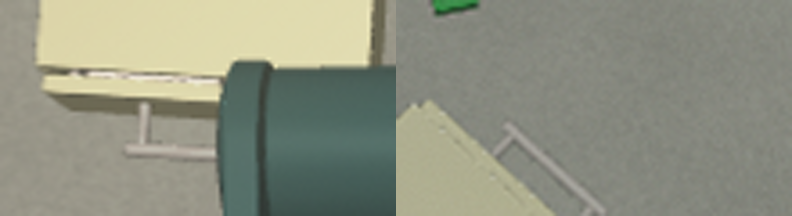

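A pale sliver remains at top panel (110,75), so I'll clear the view and measure the gap.

```bash
python3 -m jog '{"slide":[[0,-0.05,0],[0,-0.1,0],[0,-0.15,0],[0,-0.2,0],[0,-0.25,0],[0,-0.3,0],[0,-0.3,0],[0,-0.3,0]],"rotation":[[0,0,0],[0,0,0],[0,0,0],[0,0,0],[0,0,0],[0,0,0],[0,0,0],[0,0,0]],"grip":[-1,-1,-1,-1,-1,-1,-1,-1]}'
python3 - <<'E'
from h import *
np.save("t.npy",cams.read_camera("top"));np.save("s.npy",cams.read_camera("scene"))
t=np.load("t.npy")
save("shut3.png",t[120:170,115:225],7)
# brightness profile along drawer x axis at lateral offsets, heights of plate top
back=np.array([.900,.1935]);d=np.array([-.998,.061]);l=np.array([.061,.998])
from scipy.ndimage import map_coordinates
g=t.astype(float)
for off in(-.08,-.03,.03,.08):
    print(off,[(int(x*1000),[int(map_coordinates(g[...,k],np.array([proj("top",[*(back+d*x+l*off),.086])[::-1]]).T,order=1)[0]) for k in(0,2)]) for x in np.arange(.236,.29,.003)])
E
```

```text
time_s: 17.12
ee_pos: [0.5247, -0.1608, 0.1953]
tcp_rot: [-0.099, -3.14, -0.002]
ft_force: [-0.5, 1.1, 0.2]
width: 0.0001
finger_force: 0.0
-0.08 [(236, [225, 177]), (239, [225, 177]), (242, [225, 177]), (245, [224, 175]), (248, [203, 160]), (251, [197, 172]), (254, [228, 197]), (257, [224, 179]), (260, [222, 174]), (263, [224, 176]), (266, [212, 165]), (269, [124, 95]), (272, [109, 84]), (275, [109, 84]), (278, [108, 84]), (281, [140, 121]), (284, [152, 135]), (287, [151, 134])]
-0.03 [(236, [224, 175]), (239, [224, 175]), (242, [224, 175]), (245, [221, 172]), (248, [204, 160]), (251, [208, 181]), (254, [224, 187]), (257, [221, 172]), (260, [222, 174]), (263, [224, 175]), (266, [208, 160]), (269, [117, 90]), (272, [108, 83]), (275, [110, 85]), (278, [116, 92]), (281, [147, 128]), (284, [157, 140]), (287, [158, 140])]
0.03 [(236, [222, 172]), (239, [222, 173]), (242, [222, 173]), (245, [226, 177]), (248, [158, 123]), (251, [223, 197]), (254, [204, 166]), (257, [222, 173]), (260, [222, 173]), (263, [222, 173]), (266, [166, 127]), (269, [113, 87]), (272, [110, 85]), (275, [109, 84]), (278, [118, 94]), (281, [144, 125]), (284, [158, 141]), (287, [160, 142])]
0.08 [(236, [220, 170]), (239, [221, 171]), (242, [221, 171]), (245, [221, 171]), (248, [150, 120]), (251, [229, 202]), (254, [210, 166]), (257, [220, 170]), (260, [221, 170]), (263, [223, 175]), (266, [150, 116]), (269, [109, 84]), (272, [109, 84]), (275, [108, 83]), (278, [120, 98]), (281, [148, 130]), (284, [153, 136]), (287, [154, 137])]
```

View pics/shut3.png

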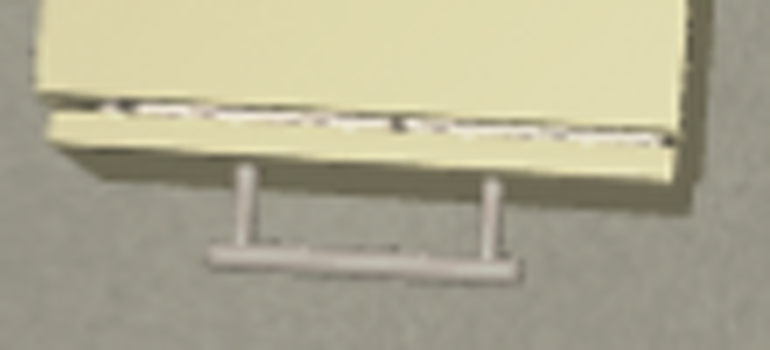

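The cabinet top overhangs the gap by about 3 mm of parallax, which leaves a true gap of 3±2 mm. That is too close to the 4 mm limit. The earlier stop at 23 N looked like the end stop, but a second slow, firm push will confirm it.

```bash
python3 -m jog '{"slide":[[-0.02,0.05,0],[-0.02,0.1,0],[-0.02,0.15,0],[-0.02,0.2,0],[-0.02,0.25,0],[-0.02,0.3,0],[-0.02,0.35,0],[-0.02,0.4,0],[-0.02,0.45,0],[-0.02,0.49,0],[-0.02,0.5,0],[-0.02,0.5,0]],"rotation":[[0,0,0],[0,0,0],[0,0,0],[0,0,0],[0,0,0],[0,0,0],[0,0,0],[0,0,0],[0,0,0],[0,0,0],[0,0,0],[0,0,0]],"grip":[-1,-1,-1,-1,-1,-1,-1,-1,-1,-1,-1,-1]}'
python3 -m jog '{"slide":[[0,0,-0.05],[0,0,-0.1],[0,0,-0.15],[0,0,-0.19],[0,0,-0.202],[0,0,-0.202],[0.03,0,-0.202],[0.05,0,-0.202],[0.07,0,-0.202],[0.085,0,-0.202],[0.085,0,-0.202]],"rotation":[[0,0,0],[0,0,0],[0,0,0],[0,0,0],[0,0,0],[0,0,0],[0,0,0],[0,0,0],[0,0,0],[0,0,0],[0,0,0]],"grip":[-1,-1,-1,-1,-1,-1,-1,-1,-1,-1,-1]}'
```

```text
time_s: 18.22
ee_pos: [0.5078, 0.2187, 0.1957]
tcp_rot: [-0.085, -3.14, -0.001]
ft_force: [-0.3, -0.9, -1.4]
width: -0.0002
finger_force: 0.0
time_s: 19.13
ee_pos: [0.5771, 0.2147, 0.0482]
tcp_rot: [0.098, 3.133, 0.003]
ft_force: [0.3, 0.6, 0.4]
width: 0.0
finger_force: 0.0
```

```bash
python3 -m jog '{"slide":[[0.004,0,0],[0.007,0,0],[0.01,0,0],[0.01,0,0]],"rotation":[[0,0,0],[0,0,0],[0,0,0],[0,0,0]],"grip":[-1,-1,-1,-1]}'
python3 -m jog '{"slide":[[0.003,0,0],[0.006,0,0],[0.006,0,0],[0.006,0,0]],"rotation":[[0,0,0],[0,0,0],[0,0,0],[0,0,0]],"grip":[-1,-1,-1,-1]}'
python3 -m jog '{"slide":[[0.003,0,0],[0.006,0,0],[0.006,0,0],[0.006,0,0]],"rotation":[[0,0,0],[0,0,0],[0,0,0],[0,0,0]],"grip":[-1,-1,-1,-1]}'
```

```text
time_s: 19.47
ee_pos: [0.5806, 0.2147, 0.0449]
tcp_rot: [0.096, 3.139, 0.0]
ft_force: [0.4, 0.0, -0.9]
width: 0.0003
finger_force: 0.0
time_s: 19.8
ee_pos: [0.5839, 0.2147, 0.0442]
tcp_rot: [-0.096, -3.137, 0.0]
ft_force: [-5.9, -0.0, 3.6]
width: -0.0
finger_force: 2.6
time_s: 20.13
ee_pos: [0.5839, 0.2147, 0.0442]
tcp_rot: [-0.095, -3.127, 0.003]
ft_force: [-17.6, -0.6, 10.8]
width: -0.0001
finger_force: 9.0
```

The TCP stops at exactly x = 0.5839 both times while the force climbs, so this is the hard end stop and the drawer is shut. Next I'll back off, rise and go above the big key.

```bash
python3 -m jog '{"slide":[[-0.02,0,0],[-0.06,0,0],[-0.09,0,0],[-0.09,0,0.05],[-0.09,0,0.1],[-0.09,0,0.15],[-0.09,0,0.18],[-0.09,-0.05,0.18],[-0.09,-0.1,0.18],[-0.09,-0.15,0.18],[-0.09,-0.2,0.18],[-0.09,-0.2,0.18]],"rotation":[[0,0,0],[0,0,0],[0,0,0],[0,0,0],[0,0,0],[0,0,0],[0,0,0],[0,0,0],[0,0,0],[0,0,0],[0,0,0],[0,0,0]],"grip":[-1,-1,-1,-1,-1,-1,-1,-1,-1,-1,-1,-1]}'
python3 -m jog '{"slide":[[0.02,-0.05,0],[0.04,-0.1,0],[0.06,-0.15,0],[0.08,-0.2,0],[0.1,-0.25,0],[0.12,-0.29,0],[0.14,-0.327,0],[0.16,-0.327,0],[0.16,-0.327,0],[0.16,-0.327,0]],"rotation":[[0,0,0],[0,0,0],[0,0,0],[0,0,0],[0,0,0],[0,0,0],[0,0,0],[0,0,0],[0,0,0],[0,0,0]],"grip":[-1,-1,-1,-1,-1,-1,-1,-1,-1,-1]}'
```

```text
time_s: 21.13
ee_pos: [0.5227, 0.0585, 0.1796]
tcp_rot: [0.107, 3.137, -0.007]
ft_force: [0.0, -0.0, -0.8]
width: -0.0002
finger_force: 0.0
time_s: 21.97
ee_pos: [0.6424, -0.1806, 0.1785]
tcp_rot: [-0.096, -3.14, -0.001]
ft_force: [-1.8, -0.2, 0.1]
width: 0.0002
finger_force: 0.0
```

```bash
python3 -m jog '{"slide":[[0.005,0,-0.04],[0.005,0,-0.08],[0.005,0,-0.11],[0.005,0,-0.13],[0.005,0,-0.14],[0.005,0,-0.14]],"rotation":[[0,0,0],[0,0,0],[0,0,0],[0,0,0],[0,0,0],[0,0,0]],"grip":[-1,-1,-1,-1,-1,-1]}'
python3 -m jog '{"slide":[[0,0,-0.004],[0,0,-0.008],[0,0,-0.011],[0,0,-0.011]],"rotation":[[0,0,0],[0,0,0],[0,0,0],[0,0,0]],"grip":[-1,-1,-1,-1]}'
```

```text
time_s: 22.47
ee_pos: [0.644, -0.179, 0.072]
tcp_rot: [-0.094, -3.136, -0.002]
ft_force: [-0.6, 0.5, 0.3]
width: 0.0
finger_force: 0.0
time_s: 22.8
ee_pos: [0.6461, -0.1807, 0.0668]
tcp_rot: [0.096, 3.139, -0.001]
ft_force: [-0.1, 0.2, 0.8]
width: -0.0003
finger_force: 0.0
```

```bash
python3 -m jog '{"slide":[[0,0,-0.003],[0,0,-0.006],[0,0,-0.008],[0,0,-0.008],[0,0,-0.008]],"rotation":[[0,0,0],[0,0,0],[0,0,0],[0,0,0],[0,0,0]],"grip":[-1,-1,-1,-1,-1]}'
python3 -m jog '{"slide":[[0,0,-0.002],[0,0,-0.003],[0,0,-0.003],[0,0,-0.003]],"rotation":[[0,0,0],[0,0,0],[0,0,0],[0,0,0]],"grip":[-1,-1,-1,-1]}'
```

```text
time_s: 23.22
ee_pos: [0.6464, -0.1808, 0.0611]
tcp_rot: [0.096, 3.138, -0.001]
ft_force: [0.1, 0.5, 4.7]
width: 0.0004
finger_force: 2.1
time_s: 23.55
ee_pos: [0.6464, -0.1808, 0.0601]
tcp_rot: [0.096, 3.138, -0.001]
ft_force: [-2.1, 0.5, 9.9]
width: -0.0001
finger_force: 4.6
```

The force went past 5 N at 6 mm of travel, so the big key is fully down. Now up and over to the square key, passing well above the small one.

```bash
python3 -m jog '{"slide":[[0,0,0.03],[0,0,0.07],[0,0,0.1],[-0.01,-0.05,0.1],[-0.022,-0.1,0.1],[-0.022,-0.14,0.1],[-0.022,-0.163,0.1],[-0.022,-0.163,0.1],[-0.022,-0.163,0.1]],"rotation":[[0,0,0],[0,0,0],[0,0,0],[0,0,0],[0,0,0],[0,0,0],[0,0,0],[0,0,0],[0,0,0]],"grip":[-1,-1,-1,-1,-1,-1,-1,-1,-1]}'
python3 -m jog '{"slide":[[0,0,-0.03],[0,0,-0.06],[0,0,-0.08],[0,0,-0.09],[0,0,-0.09]],"rotation":[[0,0,0],[0,0,0],[0,0,0],[0,0,0],[0,0,0]],"grip":[-1,-1,-1,-1,-1]}'
```

```text
time_s: 24.3
ee_pos: [0.6288, -0.303, 0.1314]
tcp_rot: [-0.099, -3.138, -0.003]
ft_force: [0.4, -0.2, -0.4]
width: 0.0002
finger_force: 0.0
time_s: 24.72
ee_pos: [0.6286, -0.3, 0.0631]
tcp_rot: [-0.093, -3.136, -0.006]
ft_force: [-1.8, 1.9, 1.8]
width: -0.0002
finger_force: 1.5
```

```bash
python3 -m jog '{"slide":[[0,0,-0.003],[0,0,-0.006],[0,0,-0.006],[0,0,-0.006]],"rotation":[[0,0,0],[0,0,0],[0,0,0],[0,0,0]],"grip":[-1,-1,-1,-1]}'
```

```text
time_s: 25.05
ee_pos: [0.6304, -0.3027, 0.0626]
tcp_rot: [0.096, 3.137, -0.001]
ft_force: [0.4, 2.4, 3.2]
width: -0.0004
finger_force: 1.7
```

```bash
python3 -m jog '{"slide":[[0,0,-0.003],[0,0,-0.005],[0,0,-0.005],[0,0,-0.005]],"rotation":[[0,0,0],[0,0,0],[0,0,0],[0,0,0]],"grip":[-1,-1,-1,-1]}'
```

```text
time_s: 25.38
ee_pos: [0.6304, -0.303, 0.06]
tcp_rot: [0.096, 3.136, -0.001]
ft_force: [-1.2, 3.6, 10.0]
width: -0.0003
finger_force: 4.8
```

The square key bottomed out at 10 N as well. Now up and clear, then a final look.

```bash
python3 -m jog '{"slide":[[0,0,0.03],[0,0,0.07],[0,0,0.12],[0,0,0.16],[-0.05,0,0.18],[-0.1,0,0.18],[-0.15,0,0.18],[-0.2,0,0.18],[-0.25,0,0.18],[-0.25,0,0.18],[-0.25,0,0.18],[-0.25,0,0.18]],"rotation":[[0,0,0],[0,0,0],[0,0,0],[0,0,0],[0,0,0],[0,0,0],[0,0,0],[0,0,0],[0,0,0],[0,0,0],[0,0,0],[0,0,0]],"grip":[-1,-1,-1,-1,-1,-1,-1,-1,-1,-1,-1,-1]}'
python3 - <<'E'
from h import *
save("end.png",cams.read_camera("top"),1.5)
E
```

```text
time_s: 26.38
ee_pos: [0.4419, -0.3034, 0.1921]
tcp_rot: [0.098, 3.139, -0.001]
ft_force: [0.4, 0.7, -0.3]
width: -0.0001
finger_force: 0.0
```

View pics/end.png

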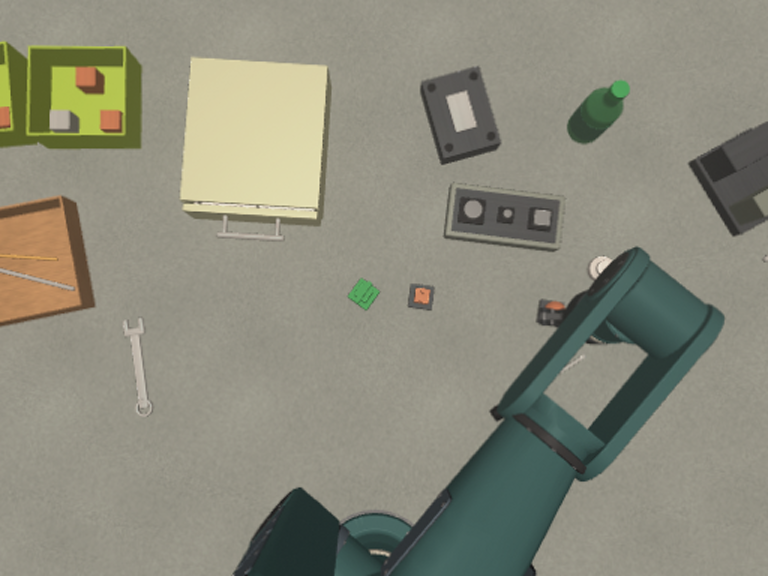

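The drawer is shut against its stop (handle at (251,237)), the keys at (473,209), (507,213) and (542,217) are up, and the bystanders in view have not moved. The arm hangs free at 0.19 m, so I'm handing in.

```bash
python3 -c "
from workcell import sign_off
print(sign_off())"
```

```text
the job is handed in; nothing more can be done
None
```

I handed the job in at about 26 s; the hand-in returned no verdict. The blade electrode is on the pad, the drawer is shut against its stop, and the big key, then the square key, were each pressed fully and released. A thin pale gap above the drawer front, which I put at 3 ± 2 mm, still showed, but a second push met the same hard stop.

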